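# Stand the slide case and close the sample tub

## Robot

A 7-joint arm with a two-finger parallel gripper is mounted at the origin on the work surface. World frame = base frame: x ahead of the robot, y to its left, z up, the work surface at z = 0. Lengths are in m, angles in rad, forces in N, time in s.
With the tool pointing down it reaches from about 0.35 to 0.9 m from the base axis. Payload 8.1 kg.
Tool frame: the origin (TCP) lies on the centre line of the jaws, within the pads' length; the fingertips stand 14 mm ahead of it and the grasp point (between the pads) lies 5 mm behind it; z points along the fingers, y is the direction in which the jaws open and shut (so a half turn about z gives the same grasp; the last joint's range is limited). The gripper opens to 92 mm and grips with 3 to 60 N. Pads are 19 mm wide; open, the fingers measure 130 mm over their backs; the gripper's body (75 mm by 190 mm) begins 47 mm behind the grasp point.
Start: joints at [-0.103, 0.434, 0.025, 1.573, -0.012, 1.134, -0.075], TCP at [0.625, -0, 0.241] pointing down, gripper open.
Joint ranges: [-2.62, 2.62], [-0.44, 2.09], [-1.27, 1.32], [0.08, 2.57], [-1.32, 4.46], [0.12, 2], [-2.74, 2.74]. Speed limits (rad/s): [2.22, 2.22, 3.01, 3.01, 3.14, 3.14, 3.14].

## Interface

Orientations are given as a rotation vector (axis times angle).
In Python, from cell import observe, eyes, arm gives the robot as it stands.
- The arm moves only by the tool step_arm, never from a script. Its argument "series" is a list that holds one entry, the list of rows, each a list of 5 numbers: the finger opening in m, from 0 to 0.0918, then the shift along the world's x, y, z in m, then the turn about the world's z in degrees. In form: [[[hand, dx, dy, dz, spin], ...]]. A call has 1 to 20 rows; each row is the pose to reach, as a shift and turn from the pose measured when the call began; what a row does not reach only later rows make up. A row lasts 1/12 s, in which the tool goes at most 41.7 mm and 7.16 degrees, less where a joint would pass 70% of its speed; a pose out of reach is approached as far as the arm can. A call with a gripper value outside its range is refused whole. The fingers move at their own pace and stop on an object; "squeeze" is the grip in N (left out, the last holds). Time passes only in rows, so rows that repeat a pose let the fingers close. It gives the time, the measured TCP pose, the force and the opening at its end, in the units of the state.
- observe(): the state, without advancing time (a new reading comes with each control period).
- eyes.get_image(name): name is "scene" or "side" or "wrist"; returns (picture, depth): 480x640x3 uint8, red, green, blue; 480x640 float32, m along the optical axis (not along the pixel's ray), 0 where there is no reading.
- eyes.camera_params(name): a dict with "intrinsics" (3x3 intrinsics, pixels), "position" and "attitude" of the camera in the world. Camera axes: x right, y down, z forward; pixel columns grow to the right and rows downward; lengths in m; the calibration is good to about 2 mm. A picture is of the moment at which its call begins: read the wrist's pose just before it. camera_params takes no time and is no camera call; for the wrist camera it gives the pose at the moment of the call.
- arm.sign_off(): hands the job in, once; it reports no verdict.
The state is a dict: "clock": time; "joints": joint angles; "dq": joint speeds; "joint_efforts": joint torques, N m; "position": TCP position; "ee_rot": TCP orientation; "force": force on the tool from outside, world axes, zero at the start; "ft_torque": the same for the moment, N m; "width": opening from 0.0 (shut) to 1.0 (fully open).
Only numpy, scipy, OpenCV 4.12 (cv2) and the standard library are available. Lean on these libraries where they do the work, as an engineer would, in place of code of your own. Each camera call takes 0.05 s, during which the arm holds its last target.

## Task

Make the finished samples ready for storage: press the loose yellow lid of the white sample tub down until it is fully seated and level all round, and stand the blue slide case, which lies flat on the bench, upright on one of its short edges (either one) in the middle of the green mat, its broad faces parallel with the mat's long sides. Leave the other things on the bench where they are.

Things in the scene. Friction and masses are not known exactly. Their poses are not given: they have to be found in the camera images.
- slide_case: loose blue plastic slide case, a flat closed box 110 mm long (its x) x 60 mm wide (its y) x 26 mm thick (its z), about 0.2 kg, white label on the top face, thin black seam round its sides. It starts lying flat on the bench. Origin: centre of its underside as it lies.
- case_center (a point): centre of the slide case, 13 mm above its origin along its z; same axes as the case: x along its length, y across its width, z through its thickness. Stands on a short edge when x is vertical.
- mat: flat green rectangular mat fixed on the bench, 85 mm (its x) x 115 mm (its y) x 4 mm thick. Origin: centre of its underside.
- mat_top (a point): centre of the mat's upper face, 4 mm above the bench; axes of the mat (y along its long sides).
- tub: white round sample tub fixed upright on the bench, 104 mm outside diameter, 70 mm high, 6 mm wall, with four small grey clips below the rim that reach 62 mm from its axis. Origin: centre of its underside, z up.
- tub_rim (a point): centre of the tub's mouth, at rim height, 70 mm above the bench; z up.
- lid: loose yellow round lid: a flat flange 104 mm across and 6 mm thick on top of a plug 88 mm across and 12 mm deep. Origin: centre of the plug's underside, z up. It starts resting level on the sprung clips, plug just entered, flange 7 mm above the rim; a push of about 10 to 15 N at its middle seats it (flange on the rim, plug underside 12 mm below the rim).
- lid_top (a point): centre of the lid's flat top, 18 mm above its origin: about 83 mm above the bench when loose, 76 mm when seated.
- dish: clear round petri dish, 84 mm across, 16 mm high, lying on the bench; a bystander, loose. Origin: centre of its underside.
- yellow_box: closed yellow box 80 x 60 x 35 mm; a bystander, loose. Origin: centre of its underside.
- grid_tray: orange open tray with four compartments, 70 x 60 x 25 mm; a bystander, loose. Origin: centre of its underside.
- tweezers: steel tweezers, 120 mm long, 8 mm high, lying flat; a bystander, loose. Origin: centre of its underside.
- amber_bottle: amber glass bottle, 48 mm across, 95 mm high; a bystander, loose. Origin: centre of its underside.
- vial_jar: glass jar with blue cap, 60 mm across, 70 mm high; a bystander, loose. Origin: centre of its underside.
Mind the look-alikes: they are no part of the job. There is more than one size of the slide_case; the job needs the smallest.

How it is judged:
At the end, for the whole second after the job is handed in: Case at rest on the mat on a short edge: within 4 deg of upright, centre within 22 mm of the mat's centre along each mat axis and 50-59 mm above it, width within 15 deg of the mat's long side. Lid: plug underside over 10 mm below the rim, level within 2 deg, within 5 mm of the tub's axis, at rest ((angle between case_center's own x axis and vertical below 0.07 rad or angle between case_center's own x axis and vertical above 3.0716 rad) and x of case_center in the frame of mat_top between -0.022 and 0.022 m and y of case_center in the frame of mat_top between -0.022 and 0.022 m and z of case_center in the frame of mat_top between 0.05 and 0.059 m and angle between the y axis of slide_case and the y axis of mat, either way round below 0.26 rad and contact force between slide_case and mat above 0.5 N and linear speed of each of slide_case, lid below 0.02 m/s and angular speed of slide_case below 0.1 rad/s and z of lid in the frame of tub_rim below -0.01 m and angle between lid's own z axis and vertical below 0.035 rad and horizontal distance between lid and tub below 0.005 m); the robot touches nothing.
It fails at once if another thing on the bench (dish, yellow box, grid tray, tweezers, amber bottle, vial jar) is moved more than 30 mm or tipped over (distance of any of dish, yellow_box, grid_tray, tweezers, amber_bottle, vial_jar from where it was at the start of the episode above 0.03 m or angle between any of dish, yellow_box, grid_tray, tweezers, amber_bottle, vial_jar's own z axis and vertical above 0.5 rad).
It also fails if it takes over 53 s, if anything falls off the work surface, if the arm or the gripper's body presses on something with over 40 N, if the wrist force passes 120 N, or if a joint passes its speed limit or range.

## Working session

There is one attempt and no reset: what is moved stays moved. The work goes in short steps, Python scripts to look and compute and a tool call to move; the robot and the scene stay as the last step left them, time stands still between calls to the robot, and variables do not carry over. Pictures are saved under pics/ and viewed, and the job is handed in when it is done.

Besides the shell and the picture viewer there is one more tool, called after "Emit:" as name(argument=value, ...) on one line, values as JSON. step_arm: Moves the arm, as the interface text tells. Its arguments: {"type":"object","properties":{"series":{"type":"array"},"squeeze":{"type":"number"}},"required":["series"]}

```bash
mkdir -p pics; cat > h.py <<'E'
from cell import observe, eyes, arm
import numpy as np, cv2
from scipy.spatial.transform import Rotation as R
def cam(name):
    p=eyes.camera_params(name); a=np.array(p['attitude'],float)
    M=a if a.shape==(3,3) else R.from_rotvec(a).as_matrix() if a.size==3 else R.from_quat(a).as_matrix()
    return np.array(p['intrinsics']),np.array(p['position']),M
def grab(name,fn):
    c=cam(name); im,d=eyes.get_image(name)
    cv2.imwrite(f'pics/{fn}.png',im[:,:,::-1]); np.savez(f'pics/{fn}.npz',im=im,d=d,K=c[0],p=c[1],M=c[2]); return im,d,c
def cloud(d,c):
    K,p,M=c; v,u=np.mgrid[:480,:640]
    P=np.stack([(u-K[0,2])/K[0,0]*d,(v-K[1,2])/K[1,1]*d,d],-1)@M.T+p
    P[d<=0]=np.nan; return P
E
python3 - <<'E'
from h import *
print(observe())
for n in('scene','side','wrist'):
    print(n,eyes.camera_params(n)); grab(n,n+'0')
print(observe()['clock'])
E
```

```text
{'clock': 0.0, 'joints': array([-0.10261262,  0.4352386 ,  0.02497463,  1.57411205, -0.01160459,
        1.13400694, -0.0750999 ]), 'dq': array([ 5.38715715e-04,  1.97335228e-03, -3.14240870e-04, -3.63095398e-05,
        5.13059795e-04, -6.68552800e-05,  2.92779031e-04]), 'joint_efforts': array([ 3.89017032e-04, -6.67853522e+01,  9.84863900e-01, -3.14464223e+01,
       -6.05165795e-02,  4.27553023e-02,  1.12382318e-04]), 'position': array([ 6.24497441e-01, -4.80956329e-05,  2.39929500e-01]), 'ee_rot': array([-2.22077338e+00, -2.22063861e+00,  1.95078748e-03]), 'force': array([ 0.04796777,  0.39386423, -0.57354078]), 'ft_torque': array([-0.00168572, -0.04724769, -0.03786452]), 'width': 0.9990802815406716}
scene {'intrinsics': array([[568.06695574,   0.        , 322.58803647],
       [  0.        , 568.06695574, 239.14370825],
       [  0.        ,   0.        ,   1.        ]]), 'position': array([ 1.03507062, -0.73884522,  0.80485353]), 'attitude': array([-2.15374523, -0.69469332,  0.32990469])}
side {'intrinsics': array([[605.76140323,   0.        , 318.59839213],
       [  0.        , 605.76140323, 241.25185519],
       [  0.        ,   0.        ,   1.        ]]), 'position': array([0.21346296, 1.23145199, 1.04503167]), 'attitude': array([-0.3441079 ,  2.70778273, -1.3340706 ])}
wrist {'intrinsics': array([[374.14817838,   0.        , 319.56810137],
       [  0.        , 374.14817838, 241.39045212],
       [  0.        ,   0.        ,   1.        ]]), 'position': array([0.62516963, 0.06705451, 0.38471194]), 'attitude': array([ 2.89279643e+00, -1.16529960e-04, -2.14003001e-03])}
0.15
```

View pics/scene0.png

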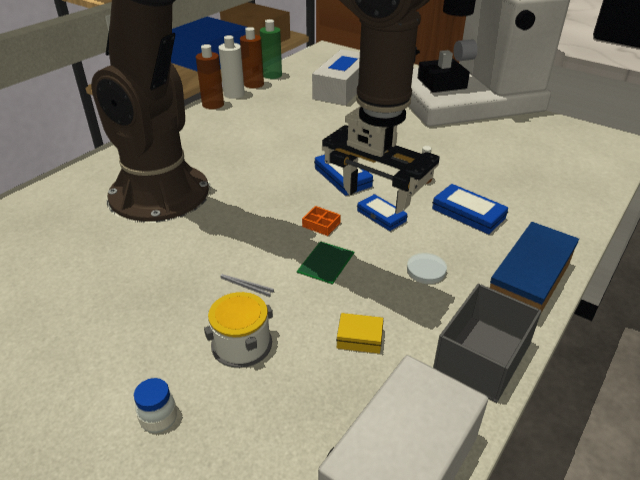

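View pics/side0.png

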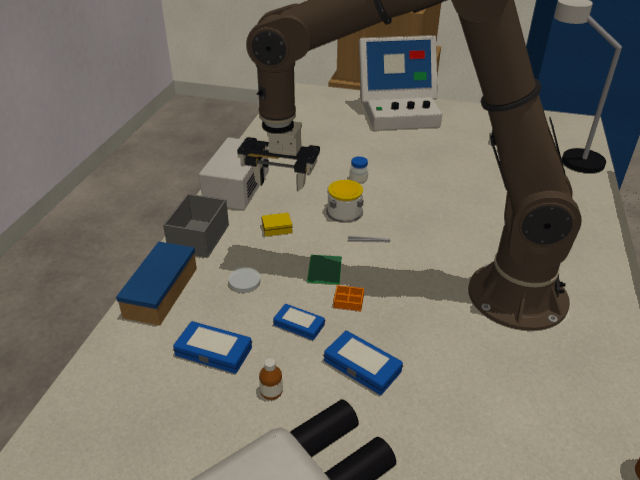

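View pics/wrist0.png

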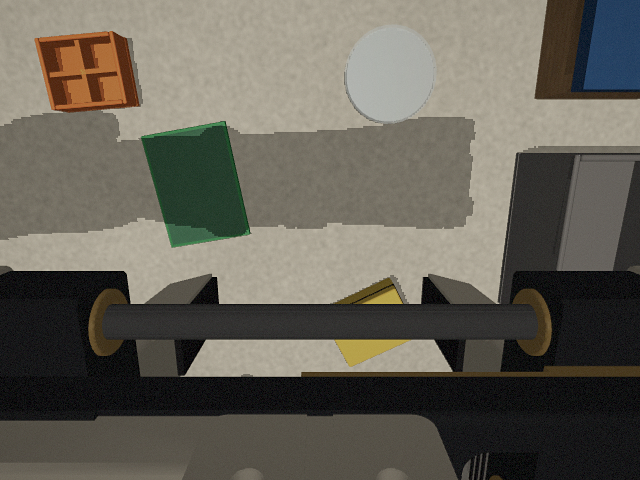

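```bash
python3 - <<'E'
from h import *
for n in('scene','side','wrist'):
    z=np.load(f'pics/{n}0.npz'); im=z['im']; P=cloud(z['d'],(z['K'],z['p'],z['M']))
    hsv=cv2.cvtColor(im,cv2.COLOR_RGB2HSV); ins=(P[...,2]<.15)&(P[...,2]>-.02)&(P[...,0]>.2)&(P[...,0]<1.)&(abs(P[...,1])<.6)
    for nm,lo,hi in(('blue',(100,120,60),(125,255,255)),('yellow',(20,150,90),(32,255,255)),('green',(55,90,20),(90,255,200)),('orange',(3,160,100),(12,255,255))):
        m=(cv2.inRange(hsv,lo,hi)>0)&ins
        if nm=='blue': m=cv2.morphologyEx(m.astype(np.uint8),cv2.MORPH_CLOSE,np.ones((3,3)))>0
        k,l,st,ce=cv2.connectedComponentsWithStats(m.astype(np.uint8))
        for i in range(1,k):
            if st[i,4]<120: continue
            # fill hull
            cs,_=cv2.findContours((l==i).astype(np.uint8),0,2); f=np.zeros((480,640),np.uint8); cv2.drawContours(f,cs,-1,1,-1)
            q=P[(f>0)&np.isfinite(P[...,2])]; zt=np.percentile(q[:,2],90)
            t=q[q[:,2]>zt-.004] ; r=cv2.minAreaRect((t[:,:2]*1000).astype(np.float32))
            print(n,nm,ce[i].round(),'ztop',zt.round(4),'xy',np.round(r[0],1),'size',np.round(r[1],1),'ang',round(r[2],1), 'med',(np.median(t,0)*1000).round(1))
im=cv2.imread('pics/side0.png'); cv2.imwrite('pics/crop_side.png',cv2.resize(im[260:420,160:420],None,fx=3,fy=3,interpolation=2))
E
```

```text
scene blue [329. 173.] ztop 0.0371 xy [315.9 296.5] size [ 30.2 144.5] ang 59.0 med [309.1 302.   35.9]
scene blue [364. 180.] ztop 0.0371 xy [401.9 320.5] size [45.3 39.8] ang 60.0 med [406.3 322.   36.2]
scene blue [469. 211.] ztop 0.0375 xy [675.4 369.6] size [ 89.  155.2] ang 84.8 med [680.1 368.   36. ]
scene blue [382. 214.] ztop 0.0262 xy [510.7 238. ] size [ 64.5 112.3] ang 79.2 med [514.9 224.7  25. ]
scene blue [536. 260.] ztop 0.0731 xy [880.5 217.9] size [227.8 101.6] ang 89.9 med [881.6 206.4  71.5]
scene blue [151. 394.] ztop 0.0717 xy [ 504.7 -451.4] size [52.1 53. ] ang 31.4 med [ 505.1 -452.2   70.3]
scene yellow [237. 314.] ztop 0.0852 xy [ 508.4 -254.6] size [102.2 104. ] ang 76.7 med [ 509.  -257.    83.5]
scene yellow [360. 329.] ztop 0.0363 xy [ 677.7 -117.6] size [79.5 62.8] ang 27.0 med [ 679.  -119.1   34.7]
scene yellow [358. 347.] ztop 0.0201 xy [ 691.8 -144. ] size [78.1  6.5] ang 27.7 med [ 692.9 -142.    19.1]
scene green [325. 262.] ztop 0.0057 xy [500.7  24. ] size [ 86.2 116.7] ang 9.7 med [501.5  20.7   3.9]
scene orange [321. 220.] ztop 0.0239 xy [4
[... 1125 characters left out ...]
.] ztop 0.02 xy [675.1 -81.6] size [53.2  1.6] ang 27.2 med [675.6 -81.5  18.8]
wrist yellow [379. 296.] ztop 0.036 xy [686.2 -77.9] size [41.8 16. ] ang 1.0 med [686.1 -78.4  34.9]
wrist yellow [366. 349.] ztop 0.0367 xy [ 677.3 -141. ] size [73.4 30.2] ang 0.4 med [ 669.6 -135.5   35.8]
wrist green [196. 184.] ztop 0.0059 xy [500.4  27.8] size [ 85.  114.3] ang 9.7 med [500.6  31.2   4.9]
wrist orange [106.  85.] ztop 0.0265 xy [430.9 117.8] size [87.  43.8] ang 47.9 med [444.5 107.8  25.2]
wrist orange [63. 55.] ztop 0.0262 xy [412.4 132.3] size [65.6 58.8] ang 5.6 med [384.5 156.3  25.3]
wrist orange [67. 93.] ztop 0.0063 xy [386.2 113.5] size [13.3 29.1] ang 29.9 med [383.9 115.6   4.9]
```

View pics/crop_side.png

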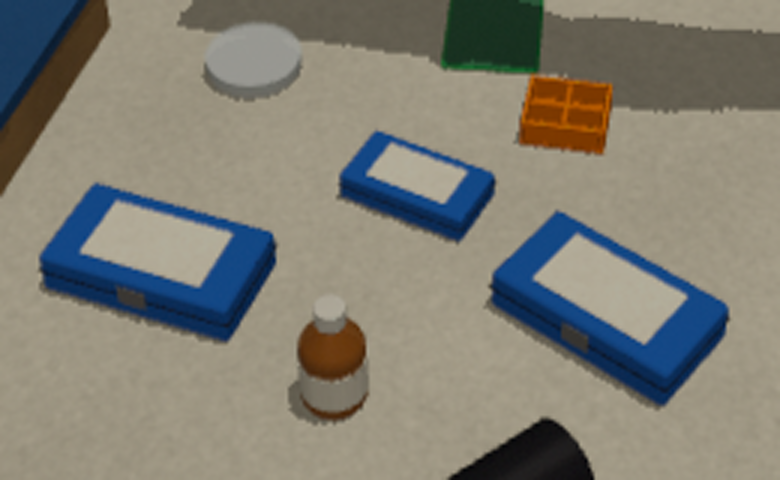

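Emit:
step_arm(series=[[[0.0918,-0.03,0.04,0,0],[0.0918,-0.06,0.08,0,0],[0.0918,-0.09,0.12,0,0],[0.0918,-0.1,0.15,0,0],[0.0918,-0.1,0.15,0,0],[0.0918,-0.1,0.15,0,0]]])

```text
clock: 0.65
position: [0.5221, 0.155, 0.2402]
ee_rot: [-2.211, -2.227, 0.0]
force: [0.2, 0.1, -0.2]
width: 1.002
```

```bash
python3 - <<'E'
from h import *
print(observe()['position'],observe()['dq'].round(3))
im,d,c=grab('wrist','w1'); P=cloud(d,c)
hsv=cv2.cvtColor(im,cv2.COLOR_RGB2HSV)
f=(abs(P[...,2]-.0255)<.005)&(P[...,0]>.43)&(P[...,0]<.59)&(P[...,1]>.18)&(P[...,1]<.31)
t=P[f];print(len(t),t[:,2].mean(),cv2.minAreaRect((t[:,:2]*1000).astype(np.float32)))
m=(cv2.inRange(hsv,(55,90,20),(90,255,200))>0); t=P[m]; print(cv2.minAreaRect((t[:,:2]*1000).astype(np.float32)),t[:,2].mean())
# tall things near
for n in ('side','scene'):
    z=np.load(f'pics/{n}0.npz'); Q=cloud(z['d'],(z['K'],z['p'],z['M'])); 
    for lo,hi in(((.45,.28),(.66,.47)),((.53,.06),(.70,.2))):
        g=(Q[...,2]>.008)&(Q[...,2]<.11)&(Q[...,0]>lo[0])&(Q[...,0]<hi[0])&(Q[...,1]>lo[1])&(Q[...,1]<hi[1])
        for a,b in ((.008,.03),(.045,.11)):
            s=Q[g&(Q[...,2]>a)&(Q[...,2]<b)]
            if len(s): print(n,lo,a,len(s),np.percentile(s,2,axis=0).round(3),np.percentile(s,98,axis=0).round(3))
E
```

```text
[0.52209092 0.15501397 0.24019234] [ 0.053  0.016  0.069 -0.02   0.02  -0.     0.059]
8109 0.02677727630691748 ((509.58294677734375, 243.62850952148438), (60.72459411621094, 110.23089599609375), 77.3575668334961)
((514.943115234375, 150.48992919921875), (150.28904724121094, 356.71343994140625), 7.622234344482422) nan
side (0.45, 0.28) 0.008 440 [0.461 0.28  0.008] [0.655 0.469 0.03 ]
side (0.45, 0.28) 0.045 428 [0.487 0.439 0.046] [0.53  0.47  0.096]
side (0.53, 0.06) 0.008 425 [0.645 0.092 0.009] [0.699 0.172 0.018]
scene (0.45, 0.28) 0.008 204 [0.593 0.329 0.009] [0.658 0.343 0.03 ]
scene (0.45, 0.28) 0.045 57 [0.502 0.433 0.081] [0.523 0.454 0.097]
scene (0.53, 0.06) 0.008 588 [0.648 0.086 0.011] [0.699 0.169 0.018]
```

View pics/w1.png

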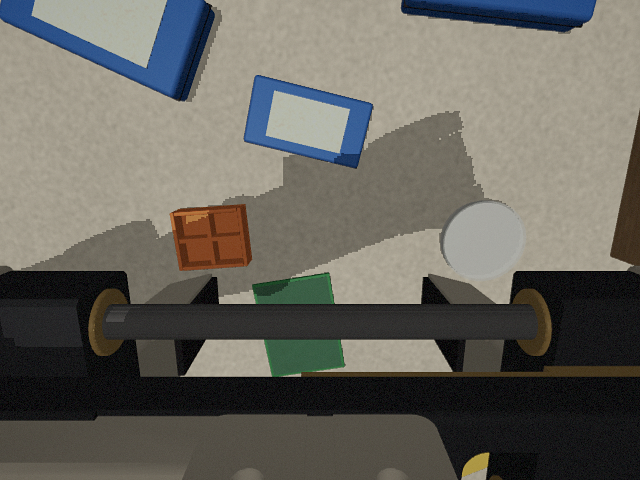

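Emit:
step_arm(series=[[[0.0918,0.01,0.02,0,7],[0.0918,0.02,0.04,0,14],[0.0918,0.03,0.06,-0.02,21],[0.0918,0.0304,0.0795,-0.04,28],[0.0918,0.0304,0.0795,-0.06,35],[0.0918,0.0304,0.0795,-0.08,42],[0.0918,0.0304,0.0795,-0.1,49],[0.0918,0.0304,0.0795,-0.12,56],[0.0918,0.0304,0.0795,-0.14,63],[0.0918,0.0304,0.0795,-0.15,70],[0.0918,0.0304,0.0795,-0.15,77.6],[0.0918,0.0304,0.0795,-0.15,77.6],[0.0918,0.0304,0.0795,-0.15,77.6],[0.0918,0.0304,0.0795,-0.15,77.6],[0.0918,0.0304,0.0795,-0.15,77.6]]])

```text
clock: 1.95
position: [0.5545, 0.2313, 0.0906]
ee_rot: [0.338, 3.123, -0.002]
force: [0.1, 0.3, -0.8]
width: 1.003
```

```bash
cat >> h.py <<'E'
def st():
    s=observe(); r=R.from_rotvec(s['ee_rot']).as_matrix(); y=r[:,1]
    print('t',round(s['clock'],2),'pos',s['position'].round(4),'yaw',round(np.degrees(np.arctan2(y[1],y[0])),2),'tilt',r[:,2].round(3),'F',s['force'].round(1),'w',round(s['width']*91.8,1),'j',s['joints'].round(2))
E
python3 - <<'E'
from h import *
st(); grab('side','s2'); 
im=cv2.imread('pics/s2.png'); cv2.imwrite('pics/s2c.png',cv2.resize(im[200:420,180:440],None,fx=3,fy=2.7))
im,d,c=grab('wrist','w2'); P=cloud(d,c)
f=(abs(P[...,2]-.0255)<.005)&(P[...,0]>.43)&(P[...,0]<.59)&(P[...,1]>.18)&(P[...,1]<.31)
t=P[f];print(len(t),t[:,2].mean(),cv2.minAreaRect((t[:,:2]*1000).astype(np.float32)))
E
```

```text
t 1.95 pos [0.5545 0.2313 0.0906] yaw 77.64 tilt [ 0.    -0.001 -1.   ] F [ 0.1  0.3 -0.8] w 92.1 j [-0.25  0.58 -0.34  1.77  0.26  0.83  0.64]
21216 0.026805653574583428 ((509.779296875, 243.66680908203125), (60.755531311035156, 110.28359985351562), 77.08910369873047)
```

View pics/s2c.png

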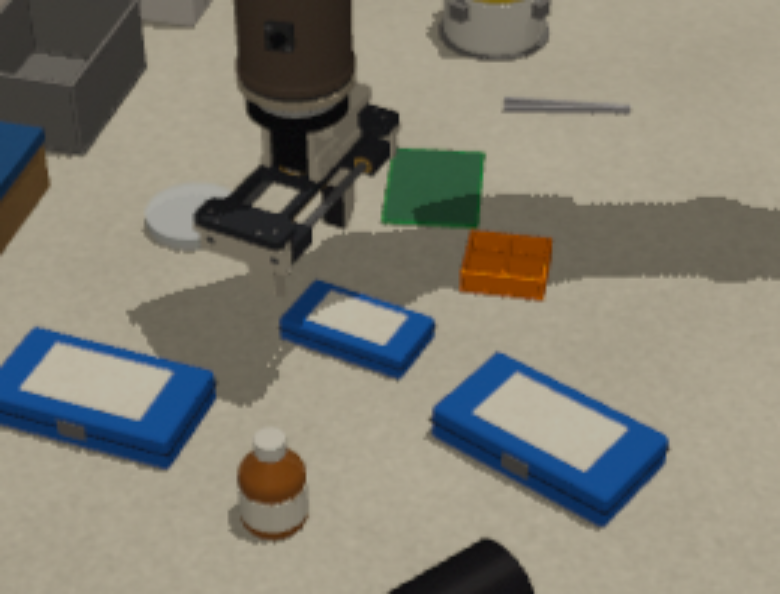

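View pics/w2.png

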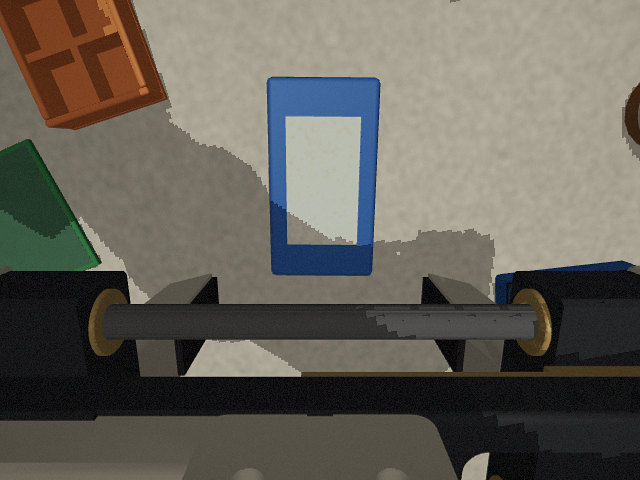

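Emit:
step_arm(series=[[[0.0918,-0.003,0.003,-0.025,-0.5],[0.0918,-0.003,0.003,-0.05,-0.5],[0.0918,-0.003,0.003,-0.065,-0.5],[0.0918,-0.003,0.003,-0.074,-0.5],[0.0918,-0.003,0.003,-0.074,-0.5],[0.0918,-0.003,0.003,-0.074,-0.5],[0.05,-0.003,0.003,-0.074,-0.5],[0.05,-0.003,0.003,-0.074,-0.5],[0.05,-0.003,0.003,-0.074,-0.5],[0.05,-0.003,0.003,-0.074,-0.5],[0.05,-0.003,0.003,-0.074,-0.5],[0.05,-0.003,0.003,-0.074,-0.5],[0.05,-0.003,0.003,-0.074,-0.5],[0.05,-0.003,0.003,-0.074,-0.5]]], squeeze=8)

```text
clock: 3.22
position: [0.5514, 0.2345, 0.0168]
ee_rot: [0.349, 3.122, -0.002]
force: [-1.5, -2.0, 3.2]
width: 0.653
```

```bash
python3 - <<'E'
from h import *
st()
E
```

```text
t 3.22 pos [0.5514 0.2345 0.0168] yaw 77.23 tilt [ 0.    -0.002 -1.   ] F [-1.5 -2.   3.2] w 60.0 j [-0.28  0.68 -0.31  1.82  0.3   0.69  0.59]
```

Emit:
step_arm(series=[[[0.05,0,0,0.02,0],[0.05,0,0,0.04,0],[0.05,0,0,0.06,0],[0.05,0,0,0.08,0],[0.05,0,0,0.1,0],[0.05,0,0,0.12,0],[0.05,0,0,0.14,0],[0.05,0,0,0.15,0],[0.05,0,0,0.15,0],[0.05,0,0,0.15,0],[0.05,0,0,0.15,0]]], squeeze=8)

```text
clock: 4.13
position: [0.5507, 0.234, 0.1653]
ee_rot: [-0.349, -3.121, 0.004]
force: [0.3, 0.2, -3.7]
width: 0.657
```

```bash
python3 - <<'E'
from h import *
st(); grab('wrist','w3'); grab('side','s3'); grab('scene','c3')
a=cv2.imread('pics/s3.png')[180:400,180:400];b=cv2.imread('pics/c3.png')[80:300,280:500]
cv2.imwrite('pics/sc3.png',cv2.resize(np.hstack([a,b]),None,fx=1.8,fy=1.8))
E
```

```text
t 4.13 pos [0.5507 0.234  0.1653] yaw 77.24 tilt [-0.001 -0.003 -1.   ] F [ 0.3  0.2 -3.7] w 60.3 j [-0.23  0.49 -0.37  1.71  0.21  0.98  0.67]
```

View pics/sc3.png

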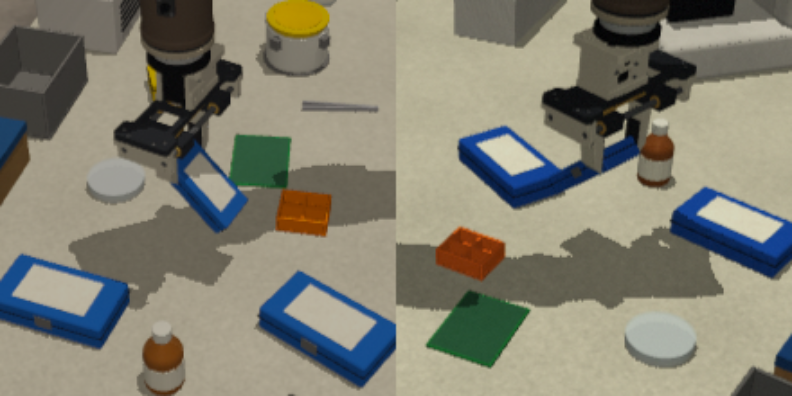

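View pics/w3.png

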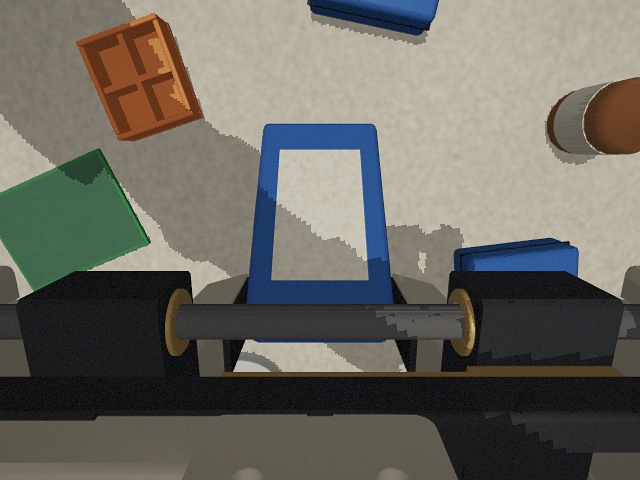

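```bash
cat >> h.py <<'E'
def casefit(fn):
    z=np.load(f'pics/{fn}.npz'); P=cloud(z['d'],(z['K'],z['p'],z['M'])); hsv=cv2.cvtColor(z['im'],cv2.COLOR_RGB2HSV)
    s=observe(); r=R.from_rotvec(s['ee_rot']).as_matrix(); Q=(P-s['position'])@r  # tool frame
    m=(abs(Q[...,1])<.027)&(Q[...,0]>-.02)&(Q[...,0]<.13)&(Q[...,2]<.14)&(Q[...,2]>-.02)&(P[...,2]>.012)
    b=m&(cv2.inRange(hsv,(100,90,30),(125,255,255))>0)
    lab=cv2.morphologyEx(b.astype(np.uint8),cv2.MORPH_CLOSE,np.ones((3,3)))
    cs,_=cv2.findContours(lab,0,2); c=max(cs,key=cv2.contourArea); f=np.zeros((480,640),np.uint8); cv2.drawContours(f,[c],-1,1,-1); f=cv2.erode(f,np.ones((7,7)))
    q=Q[(f>0)&m]; q0=np.median(q,0); 
    for _ in range(3):
        cc=q.mean(0); n=np.linalg.svd(q-cc,full_matrices=0)[2][2]; q=q[abs((q-cc)@n)<.003]
    n*=np.sign(n[0]) if abs(n[0])>abs(n[2]) else -np.sign(n[2])
    d=np.array([-n[2],0,n[0]]); d*=np.sign(d[2]);d/=np.linalg.norm(d); e=q@d
    print('tool-frame normal',n.round(3),'angle from flat deg',np.degrees(np.arctan2(n[0],-n[2])).round(1),'plane offset at TCP',(cc@n).round(4),'along range',np.percentile(e,[1,99]).round(4),'N',len(q),'tool x,z range',np.percentile(q[:,0],[1,99]).round(3),np.percentile(q[:,2],[1,99]).round(3))
E
python3 -c "
from h import *
casefit('w3')"
```

```text
tool-frame normal [ 0.677 -0.001 -0.736] angle from flat deg 42.6 plane offset at TCP 0.0083 along range [0.0014 0.0941] N 19548 tool x,z range [0.006 0.075] [-0.005  0.058]
```

Emit:
step_arm(series=[[[0.05,0,-0.02,0,3],[0.05,0,-0.04,0,6],[0.05,0,-0.06,0,9],[0.05,0,-0.08,0,12],[0.05,0,-0.1,0,15],[0.05,0,-0.12,0,18],[0.05,0,-0.14,0,21],[0.05,0,-0.16,0,22.4],[0.05,0,-0.18,0,22.4],[0.05,0,-0.19,0,22.4],[0.05,0,-0.197,0,22.4],[0.05,0,-0.197,0,22.4],[0.05,0,-0.197,0,22.4],[0.05,0,-0.197,0,22.4]]], squeeze=5)

```text
clock: 5.45
position: [0.5507, 0.0387, 0.1655]
ee_rot: [0.266, -3.13, 0.003]
force: [-0.0, -0.4, -2.4]
width: 0.651
```

```bash
python3 - <<'E'
from h import *
st(); grab('wrist','w4'); casefit('w4'); grab('side','s4')
a=cv2.imread('pics/s4.png')[150:370,180:400]
cv2.imwrite('pics/sc4.png',cv2.resize(np.hstack([a,cv2.imread('pics/w4.png')[100:320,200:420]]),None,fx=1.8,fy=1.8))
E
```

```text
t 5.45 pos [0.5507 0.0387 0.1655] yaw 99.73 tilt [-0.001 -0.002 -1.   ] F [-0.  -0.4 -2.4] w 59.8 j [ 0.16  0.44 -0.45  1.82  0.23  0.94  1.35]
tool-frame normal [ 0.924 -0.001 -0.382] angle from flat deg 67.6 plane offset at TCP 0.0075 along range [-0.0028  0.0925] N 12099 tool x,z range [0.006 0.042] [-0.005  0.083]
```

View pics/sc4.png

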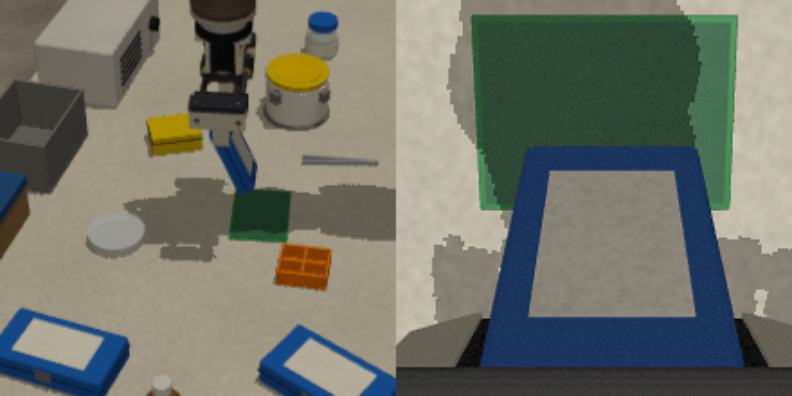

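View pics/w4.png

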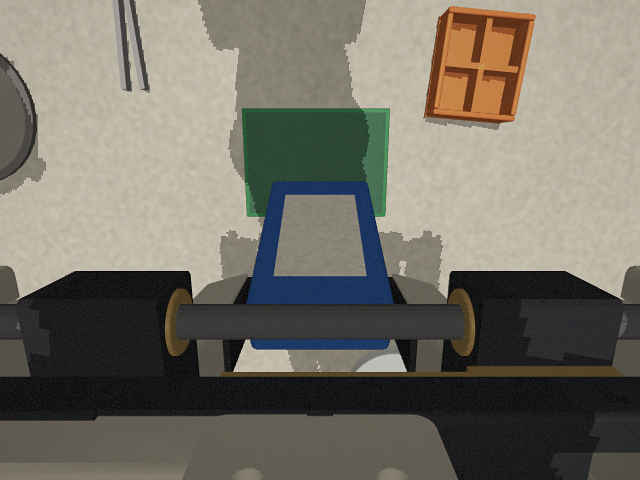

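Emit:
step_arm(series=[[[0.05,-0.0105,-0.003,-0.02,0],[0.05,-0.0205,-0.0055,-0.04,0],[0.05,-0.0205,-0.0055,-0.055,0],[0.05,-0.0205,-0.0055,-0.063,0],[0.05,-0.0205,-0.0055,-0.068,0],[0.05,-0.0205,-0.0055,-0.07,0],[0.05,-0.0205,-0.0055,-0.07,0]]], squeeze=5)

```text
clock: 6.13
position: [0.5322, 0.0342, 0.0964]
ee_rot: [-0.268, 3.127, -0.003]
force: [1.2, -0.8, 1.4]
width: 0.65
```

```bash
python3 - <<'E'
from h import *
st(); grab('wrist','w5'); casefit('w5')
E
```

```text
t 6.13 pos [0.5322 0.0342 0.0964] yaw 99.79 tilt [ 0.003 -0.001 -1.   ] F [ 1.2 -0.8  1.4] w 59.7 j [ 0.15  0.5  -0.42  1.93  0.29  0.77  1.3 ]
tool-frame normal [ 0.906 -0.001 -0.424] angle from flat deg 64.9 plane offset at TCP 0.0077 along range [-0.0027  0.0856] N 12431 tool x,z range [0.006 0.043] [-0.006  0.074]
```

Emit:
step_arm(series=[[[0.05,-0.005,-0.001,0,0],[0.05,-0.01,-0.002,0,0],[0.05,-0.015,-0.003,0,0],[0.05,-0.02,-0.004,0,0],[0.05,-0.025,-0.005,0,0],[0.05,-0.03,-0.006,0,0],[0.05,-0.035,-0.0065,0,0],[0.05,-0.04,-0.007,0,0],[0.05,-0.04,-0.007,0,0],[0.05,-0.04,-0.007,0,0]]], squeeze=5)

```text
clock: 7.02
position: [0.4911, 0.0267, 0.0962]
ee_rot: [-0.268, 3.129, -0.003]
force: [-0.7, -0.2, -0.1]
width: 0.655
```

```bash
python3 - <<'E'
from h import *
st(); grab('wrist','w6'); casefit('w6'); grab('side','s6');grab('scene','c6')
a=cv2.imread('pics/s6.png')[150:370,220:440]
b=cv2.imread('pics/c6.png')[100:320,220:440]
cv2.imwrite('pics/sc6.png',cv2.resize(np.hstack([a,b]),None,fx=1.8,fy=1.8))
E
```

```text
t 7.02 pos [0.4911 0.0267 0.0962] yaw 99.79 tilt [ 0.001 -0.002 -1.   ] F [-0.7 -0.2 -0.1] w 60.1 j [ 0.17  0.44 -0.43  2.03  0.28  0.72  1.3 ]
tool-frame normal [ 0.998 -0.002 -0.065] angle from flat deg 86.3 plane offset at TCP 0.007 along range [-0.0059  0.0764] N 6506 tool x,z range [0.006 0.012] [-0.006  0.076]
```

View pics/sc6.png

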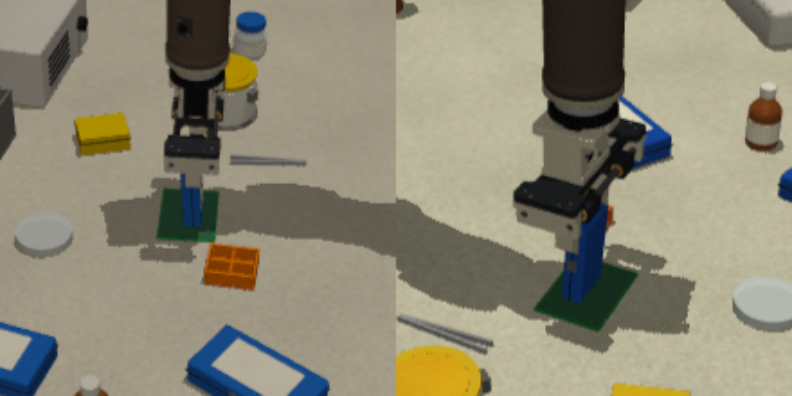

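View pics/w6.png

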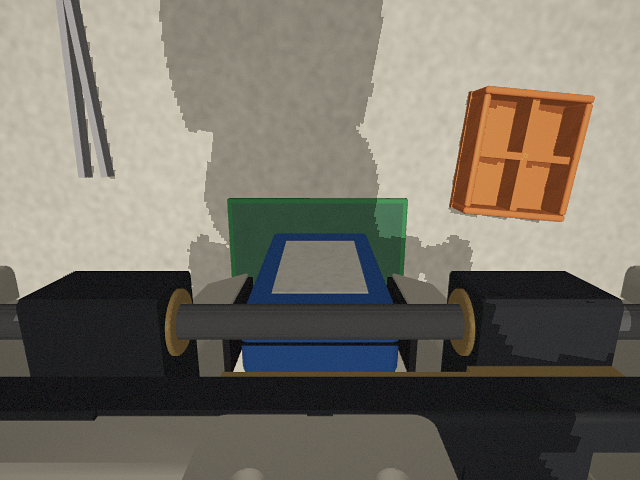

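Emit:
step_arm(series=[[[0.05,-0.003,-0.0005,-0.001,0],[0.05,-0.005,-0.001,-0.002,0],[0.05,-0.006,-0.001,-0.003,0],[0.05,-0.006,-0.001,-0.003,0],[0.05,-0.006,-0.001,-0.003,0],[0.05,-0.006,-0.001,-0.003,0]]], squeeze=5)

```text
clock: 7.67
position: [0.4861, 0.0258, 0.0936]
ee_rot: [-0.267, 3.128, -0.003]
force: [-0.9, -0.4, 5.9]
width: 0.647
```

```bash
python3 - <<'E'
from h import *
st(); grab('wrist','w7'); casefit('w7')
E
```

```text
t 7.67 pos [0.4861 0.0258 0.0936] yaw 99.77 tilt [ 0.002 -0.002 -1.   ] F [-0.9 -0.4  5.9] w 59.4 j [ 0.17  0.44 -0.43  2.04  0.28  0.71  1.3 ]
tool-frame normal [ 1.    -0.002 -0.009] angle from flat deg 89.5 plane offset at TCP 0.0068 along range [-0.0076  0.0724] N 5709 tool x,z range [0.006 0.008] [-0.008  0.072]
```

Emit:
step_arm(series=[[[0.061,0,0,0,0],[0.062,0,0,0,0],[0.064,0,0,0,0],[0.068,0,0,0,0],[0.075,0,0,0,0],[0.082,0,0,0,0],[0.085,0,0,0,0],[0.085,0,0,0,0],[0.085,0,0,0,0]]])

```text
clock: 8.47
position: [0.4861, 0.0259, 0.0936]
ee_rot: [-0.267, 3.128, -0.003]
force: [-0.3, 0.8, -0.8]
width: 0.924
```

```bash
python3 - <<'E'
from h import *
st(); grab('wrist','w8'); casefit('w8')
E
```

```text
t 8.47 pos [0.4861 0.0259 0.0936] yaw 99.78 tilt [ 0.002 -0.002 -1.   ] F [-0.3  0.8 -0.8] w 84.9 j [ 0.17  0.44 -0.43  2.04  0.28  0.71  1.3 ]
tool-frame normal [ 1.    -0.002 -0.005] angle from flat deg 89.7 plane offset at TCP 0.0072 along range [-0.0088  0.0722] N 5744 tool x,z range [0.007 0.008] [-0.009  0.072]
```

View pics/w8.png

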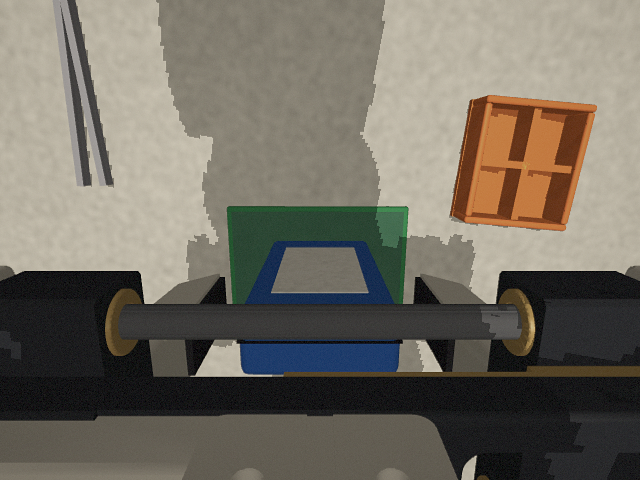

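Emit:
step_arm(series=[[[0.085,0,0,0.015,0],[0.085,0,0,0.035,0],[0.085,0,0,0.06,0],[0.085,0,0,0.09,0],[0.085,0,0,0.12,0],[0.085,0,0,0.14,0],[0.06,0.02,-0.03,0.15,0],[0.04,0.04,-0.065,0.15,0],[0.02,0.06,-0.1,0.15,0],[0,0.08,-0.135,0.15,0],[0,0.1,-0.17,0.15,0],[0,0.11,-0.2,0.15,0],[0,0.12,-0.23,0.15,0],[0,0.125,-0.265,0.15,0],[0,0.125,-0.265,0.15,0],[0,0.125,-0.265,0.15,0],[0,0.125,-0.265,0.15,0]]])

```text
clock: 9.93
position: [0.6109, -0.2388, 0.2432]
ee_rot: [-0.267, 3.128, -0.002]
force: [0.1, 0.4, 0.2]
width: 0.177
```

```bash
cat >> h.py <<'E'
def lid(fn):
    z=np.load(f'pics/{fn}.npz'); P=cloud(z['d'],(z['K'],z['p'],z['M'])); hsv=cv2.cvtColor(z['im'],cv2.COLOR_RGB2HSV)
    m=(cv2.inRange(hsv,(20,140,60),(33,255,255))>0)&(P[...,2]>.06)&(P[...,2]<.1)&(np.hypot(P[...,0]-.505,P[...,1]+.25)<.075)
    q=P[cv2.erode(m.astype(np.uint8),np.ones((3,3)))>0]; A=np.c_[q[:,:2]-[.505,-.25],np.ones(len(q))]
    s=np.linalg.lstsq(A,q[:,2],rcond=None)[0]; t=P[m]; h=cv2.convexHull((t[:,:2]*1000).astype(np.float32))
    print(fn,'lid n',len(q),'z',s[2].round(4),'slope deg',np.degrees(s[:2]).round(2),'circle',cv2.minEnclosingCircle(h),'ell',cv2.fitEllipse(h))
E
python3 - <<'E'
from h import *
st(); grab('wrist','w9'); grab('scene','c9'); grab('side','s9'); lid('w9'); lid('c9'); lid('s9')
for n in('s9','c9'):
    z=np.load(f'pics/{n}.npz'); P=cloud(z['d'],(z['K'],z['p'],z['M'])); hsv=cv2.cvtColor(z['im'],cv2.COLOR_RGB2HSV)
    m=(cv2.inRange(hsv,(100,90,30),(125,255,255))>0)&(P[...,2]>.09)&(P[...,2]<.13)&(abs(P[...,0]-.5)<.06)&(abs(P[...,1]-.03)<.06)
    t=P[m&(P[...,2]>.112-.004)]; print(n,len(t),np.percentile(P[m][:,2],98),cv2.minAreaRect((t[:,:2]*1000).astype(np.float32)))
E
```

```text
t 9.93 pos [ 0.6109 -0.2388  0.2432] yaw 99.76 tilt [ 0.002 -0.001 -1.   ] F [0.1 0.4 0.2] w 16.2 j [ 0.52  0.51 -0.36  1.46  0.19  1.2   1.88]
w9 lid n 9995 z 0.0844 slope deg [-0.01 -0.33] circle ((507.0419616699219, -250.94395446777344), 51.83216094970703) ell ((507.2150573730469, -250.99453735351562), (102.80458068847656, 103.10746002197266), 86.0386962890625)
c9 lid n 1791 z 0.0835 slope deg [-0.23 -0.05] circle ((508.2008361816406, -254.03860473632812), 53.77415466308594) ell ((507.7585144042969, -254.09280395507812), (103.86278533935547, 106.14898681640625), 37.22257614135742)
s9 lid n 455 z 0.0806 slope deg [0.05 0.24] circle ((505.6349182128906, -249.3254852294922), 56.647342681884766) ell ((503.0340270996094, -249.98568725585938), (101.99075317382812, 113.06732177734375), 9.912302017211914)
s9 141 0.11592523789761283 ((486.93829345703125, 33.16033172607422), (24.788780212402344, 67.92372131347656), 10.115317344665527)
c9 202 0.11602381589055481 ((493.1492614746094, 23.1173095703125), (25.92754554748535, 60.71277618408203), 14.403634071350098)
```

View pics/w9.png

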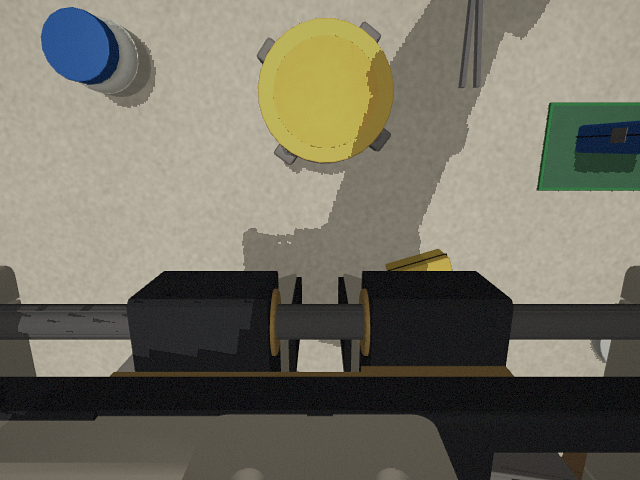

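View pics/c9.png

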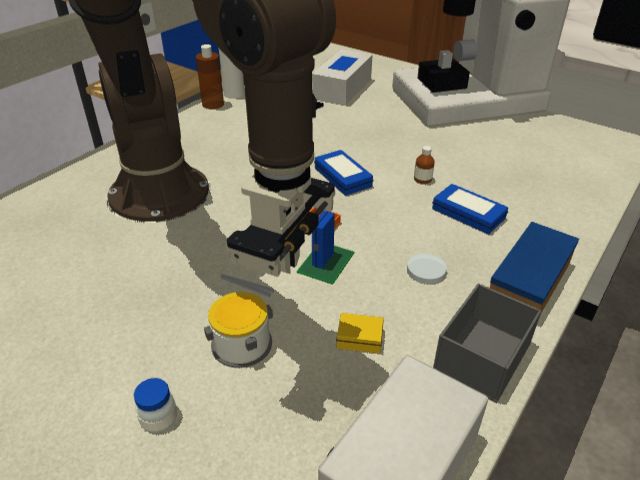

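Emit:
step_arm(series=[[[0,-0.03,-0.003,0,0],[0,-0.06,-0.006,-0.02,0],[0,-0.09,-0.01,-0.04,0],[0,-0.104,-0.012,-0.06,0],[0,-0.104,-0.012,-0.08,0],[0,-0.104,-0.012,-0.1,0],[0,-0.104,-0.012,-0.12,0],[0,-0.104,-0.012,-0.135,0],[0,-0.104,-0.012,-0.138,0],[0,-0.104,-0.012,-0.138,0],[0,-0.104,-0.012,-0.138,0]]], squeeze=20)

```text
clock: 11.0
position: [0.5078, -0.249, 0.1066]
ee_rot: [-0.272, 3.126, -0.003]
force: [0.8, -0.2, 0.5]
width: 0.003
```

```bash
python3 - <<'E'
from h import *
st()
E
```

```text
t 11.0 pos [ 0.5078 -0.249   0.1066] yaw 99.95 tilt [ 0.004 -0.001 -1.   ] F [ 0.8 -0.2  0.5] w 0.2 j [ 0.61  0.51 -0.35  1.85  0.23  0.82  1.89]
```

Tip at about 0.0926. I'll press down to lid top ≈ 0.077 first, watching the force.

Emit:
step_arm(series=[[[0,-0.0008,-0.002,-0.005,0],[0,-0.0008,-0.002,-0.009,0],[0,-0.0008,-0.002,-0.011,0],[0,-0.0008,-0.002,-0.013,0],[0,-0.0008,-0.002,-0.015,0],[0,-0.0008,-0.002,-0.016,0],[0,-0.0008,-0.002,-0.016,0]]])

```text
clock: 11.58
position: [0.5074, -0.2513, 0.0908]
ee_rot: [-0.272, 3.126, -0.004]
force: [1.0, -0.6, 2.1]
width: 0.009
```

```bash
python3 - <<'E'
from h import *
st()
E
```

```text
t 11.58 pos [ 0.5074 -0.2513  0.0908] yaw 99.94 tilt [ 0.004 -0.002 -1.   ] F [ 1.  -0.6  2.1] w 0.8 j [ 0.61  0.53 -0.34  1.86  0.25  0.78  1.88]
```

Emit:
step_arm(series=[[[0,0,0,-0.001,0],[0,0,0,-0.002,0],[0,0,0,-0.003,0],[0,0,0,-0.004,0],[0,0,0,-0.004,0]]])

```text
clock: 12.0
position: [0.5076, -0.2514, 0.09]
ee_rot: [-0.272, 3.125, -0.006]
force: [-11.5, 4.4, 39.8]
width: 0.001
```

```bash
python3 - <<'E'
from h import *
st(); grab('side','s10'); grab('scene','c10'); lid('s10'); lid('c10')
E
```

```text
t 12.0 pos [ 0.5076 -0.2514  0.09  ] yaw 99.93 tilt [ 0.005 -0.004 -1.   ] F [-11.5   4.4  39.8] w 0.1 j [ 0.61  0.53 -0.34  1.86  0.25  0.78  1.88]
s10 lid n 274 z 0.0734 slope deg [-0.07  0.78] circle ((504.2489318847656, -246.60032653808594), 54.286231994628906) ell ((503.8078308105469, -249.853515625), (101.07445526123047, 112.3070297241211), 15.61563777923584)
c10 lid n 942 z 0.0763 slope deg [-0.06  0.05] circle ((509.675048828125, -253.84332275390625), 53.13920974731445) ell ((508.73883056640625, -254.2860565185547), (101.67942810058594, 105.35484313964844), 16.568906784057617)
```

Emit:
step_arm(series=[[[0,0,0,0.005,0],[0,0,0,0.02,0],[0,0.02,0,0.05,0],[0,0.05,0,0.08,0],[0,0.08,0.005,0.11,0],[0,0.104,0.012,0.14,0],[0,0.104,0.012,0.155,0],[0,0.104,0.012,0.155,0],[0,0.104,0.012,0.155,0],[0,0.104,0.012,0.155,0]]])

```text
clock: 12.93
position: [0.6103, -0.2397, 0.2436]
ee_rot: [-0.271, 3.127, -0.006]
force: [-0.7, 0.2, -0.7]
width: 0.0
```

```bash
python3 - <<'E'
from h import *
st(); grab('wrist','w11'); grab('scene','c11'); grab('side','s11'); lid('w11'); lid('c11'); lid('s11')
for n in('s11','c11'):
    z=np.load(f'pics/{n}.npz'); P=cloud(z['d'],(z['K'],z['p'],z['M'])); hsv=cv2.cvtColor(z['im'],cv2.COLOR_RGB2HSV)
    b=(cv2.inRange(hsv,(100,90,30),(125,255,255))>0)&(abs(P[...,0]-.5)<.06)&(abs(P[...,1]-.03)<.07)
    m=b&(P[...,2]>.09)&(P[...,2]<.13)
    t=P[m&(P[...,2]>.112-.004)]; print(n,len(t),np.percentile(P[m][:,2],98),cv2.minAreaRect((t[:,:2]*1000).astype(np.float32)))
    g=cv2.inRange(hsv,(55,90,20),(90,255,200))>0; g&=(abs(P[...,2]-.004)<.01)&(abs(P[...,0]-.5)<.1)&(abs(P[...,1]-.03)<.1); t=P[g]; print(' mat',cv2.minAreaRect((t[:,:2]*1000).astype(np.float32)))
a=cv2.imread('pics/s11.png')[150:330,220:420]; b=cv2.imread('pics/c11.png')[200:380,190:390]
cv2.imwrite('pics/sc11.png',cv2.resize(np.hstack([a,b]),None,fx=2,fy=2))
E
```

```text
t 12.93 pos [ 0.6103 -0.2397  0.2436] yaw 99.91 tilt [ 0.003 -0.003 -1.   ] F [-0.7  0.2 -0.7] w 0.0 j [ 0.52  0.51 -0.36  1.47  0.19  1.2   1.88]
w11 lid n 9495 z 0.0773 slope deg [-0.   -0.32] circle ((506.4403381347656, -249.7179718017578), 53.17509078979492) ell ((507.16192626953125, -250.97210693359375), (102.65301513671875, 103.62454223632812), 53.99448013305664)
c11 lid n 1762 z 0.0763 slope deg [-0.05 -0.03] circle ((503.26959228515625, -253.74681091308594), 57.19672393798828) ell ((506.6487121582031, -253.90724182128906), (102.09347534179688, 111.1415023803711), 54.9424934387207)
s11 lid n 442 z 0.0737 slope deg [-0.14  0.57] circle ((504.38519287109375, -249.97671508789062), 57.54847717285156) ell ((504.3147277832031, -250.76502990722656), (102.75526428222656, 113.05255126953125), 21.973724365234375)
s11 137 0.11551999817017312 ((486.82525634765625, 33.184120178222656), (25.162612915039062, 63.881900787353516), 9.583841323852539)
 mat ((496.02655029296875, 30.325931549072266), (84.83177185058594, 126.81547546386719), 9.218159675598145)
c11 225 0.11575725861050541 ((493.0878601074219, 23.117183685302734), (26.918598175048828, 61.13948059082031), 11.869739532470703)
 mat ((499.09051513671875, 23.64453887939453), (87.75457763671875, 119.35932159423828), 9.905243873596191)
```

View pics/sc11.png

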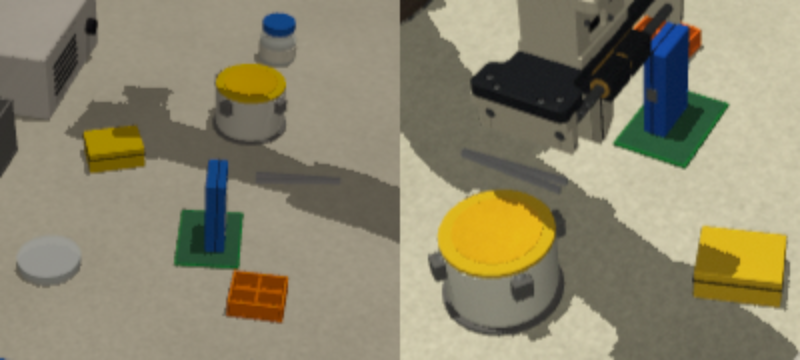

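View pics/w11.png

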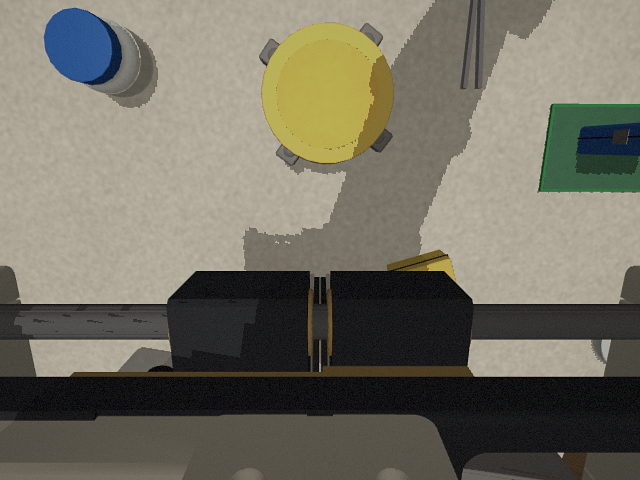

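```bash
python3 -c "
from h import *
st(); print(arm.sign_off())"
```

```text
t 13.08 pos [ 0.6104 -0.2398  0.2436] yaw 99.89 tilt [ 0.003 -0.003 -1.   ] F [-0.2 -0.2  0.4] w 0.7 j [ 0.52  0.51 -0.36  1.47  0.19  1.2   1.88]
the job is handed in; nothing more can be done
None
```

Both parts are done and the job was handed in at 13.1 s of the 53 s allowed; sign-off gives no verdict.

**Slide case:** I took the smallest of the three blue cases, gripped it lightly near one end and lifted it so it swung down. I then set its lower edge on the mat, drew it upright and let go.
- **Upright:** the face measured 89.7° from flat just after release, so 0.3° from upright. The top read about 115.5 mm above the bench (114 mm expected), the same before and after the lid was pressed.
- **Position:** the centre is about 6–9 mm off the mat's centre along the mat's x and about 2 mm along its y; the limit is 22 mm.
- **Alignment:** its width is within about 2° of the mat's long side.

**Lid:** I pressed it at the centre with the closed fingertips until it stopped hard, reading about 40 N vertically at the wrist. The contact was through the fingers, not the gripper body.
- **Seating:** the wrist camera showed the top drop by 7.1 mm (84.4 to 77.3 mm), the full 7 mm the text gives.
- **Level:** within about 0.3° by the wrist and scene cameras and 0.6° by the side camera.
- **Centring:** the lid stayed put sideways within about 1 mm by the wrist and scene cameras. I did not measure it against the tub's axis separately.

**Checks that disagreed:** the scene and side cameras differ by about 5–10 mm in position and 2–3 mm in height. I relied on the wrist camera and on averages of the two.

The gripper is clear of everything. I saw no other thing on the bench moved in the last pictures, but I did not measure them one by one.

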